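Hold an assembly square in the corner of a stretcher frame

ROBOT

A 6-joint arm with a two-finger parallel gripper is mounted at the origin on the work surface. World frame = base frame: x ahead of the robot, y to its left, z up, the work surface at z = 0. Lengths are in mm, angles in rad, forces in N, time in s.
With the tool pointing down it reaches from about 350 to 875 mm from the base axis. Payload 4.2 kg.
Tool frame: the origin (TCP) lies midway between the tips of the shut fingers; the grasp point (between the pads) lies 19 mm behind it; z points along the fingers, y is the line along which they close (so a half turn about z gives the same grasp; the last joint's range is limited). The gripper opens to 85 mm and grips with 20 to 120 N. Pads are 22 mm wide; open, the fingers measure 114 mm over their backs; the gripper's body (76 mm by 85 mm) begins 54 mm behind the grasp point. The pads swing forward as they close: fully open they stand 13 mm farther back than shut.
Start: joints at [1.469, 0.385, 0.008, 0, -1.194, -0.259], TCP at [220.606, 584.75, 231.312] pointing down, gripper open.
Joint ranges: [-3.14, 3.14], [-1.21, 2.06], [-1.07, 1.41], [-3.16, 2.05], [-2.99, -0.16], [-3.1, 3.1]. Speed limits (rad/s): [2.79, 2.79, 3.14, 3.14, 3.14, 3.14].

INTERFACE

Orientations are given as a unit quaternion [x, y, z, w].
In Python, from bench import read_state, get_image, job_done gives the robot as it stands.
- The arm moves only by the shell command python3 -m jog 'ROWS'. ROWS is JSON, a list of rows, each a list of 3 entries, a list of its own where there are three numbers: the shift along the world's x, y, z scaled (see below), then the turn, a rotation vector about the world's x, y, z scaled (see below), then the gripper's target within -1 to 1 (shut at 1, half-way at 0, fully open at -1). In form: [[[x, y, z], [wx, wy, wz], claw], ...]. A call has 1 to 20 rows; each row is the pose to reach, as a shift and turn from the pose commanded when the call began; what a row does not reach only later rows make up. The controller multiplies each number of a shift by 10 cm and each number of a turn by 120 degrees. A row lasts 1/10 s, in which the tool goes at most 50 mm and 8.59 degrees, less where a joint would pass 70% of its speed; a pose out of reach is approached as far as the arm can. A call with a number of a shift or a turn outside -1 to 1 is refused whole. A call with a gripper value outside its range is refused whole. The fingers move at their own pace and stop on an object; the grip force is fixed at half the most. Time passes only in rows, so rows that repeat a pose let the fingers close. It gives the time, the measured TCP pose, the force, the opening and the grip force at its end, in the units of the state.
- read_state(): the state, without advancing time (a new reading comes with each control period).
- get_image(name): name is "scene" or "top" or "wrist"; returns a dict with "frame" (420x560x3 uint8, red, green, blue), "range_z" (420x560 float32, mm along the optical axis (not along the pixel's ray), 0 where there is no reading), "fx", "fy", "cx", "cy" (pixels), "distortion" ([k1, k2, p1, p2, k3] as OpenCV has them; the pictures are not rectified), "R" (3x3) and "t" (3): a world point X has camera coordinates R X + t. Camera axes: x right, y down, z forward; pixel columns grow to the right and rows downward; lengths in mm; the calibration is good to about 2 mm. A picture is of the moment at which its call begins.
- job_done(): hands the job in; it is judged then, once.
The state is a dict: "clock": time; "joints": joint angles; "joint_vel": joint speeds; "joint_efforts": joint torques, N m; "position": TCP position; "ee_rot": TCP orientation; "contact_force": force on the tool from outside, world axes, zero at the start; "wrist_torque": the same for the moment, N m; "gripper_width": finger opening in mm; "grasp_force": force on a finger pad.
Only numpy, scipy, OpenCV 4.12 (cv2) and the standard library are available. Lean on these libraries where they do the work, as an engineer would, in place of code of your own. Each camera call takes 0.05 s, during which the arm holds its last target. There are 200 camera calls.

TASK

A stretcher frame is being glued up on the white-faced board; one aluminium assembly square is already clamped into one of its inside corners and the second one lies in the top drawer of the desktop unit. Pull that drawer fully out to its stop and take the square out, leaving the drawer out and the clamp in it for later; then set the square flat on the board in the inside corner diagonally opposite the clamped one and press it in until both its outer faces touch their bars. Finish while holding it there, pressed squarely against both bars and not let go, so that the clamps can be put on; do not knock or shove the bottles and the sanding block.

Things in the scene. Friction and masses are not known exactly. Their poses are not given: they have to be found in the camera images.
- drawer (a joint): top drawer of the desktop unit (plywood, white fronts, two drawers, 340 mm wide, 170 mm tall): its opening in m, 0 shut, 0.190 at its stop; it starts shut or up to 12 mm ajar, runs with about 2 N of friction and stays where it is left
- handle (a point): middle of the top drawer's handle: a level steel bar, 11 mm thick, 120 mm long, 38 mm before the drawer front (32 mm free behind it; posts 100 mm apart), 36 mm below the unit's top. Axes: x points into the unit, so the drawer opens along -x; y along the bar; z up. It moves with the drawer
- drawer_floor (a point): middle of the front edge of the top drawer's inner floor, against the inside of the drawer front; axes as the handle's. Inside 235 mm (x) by 298 mm (y, half to each side), sides 51 mm tall. With the drawer at its stop it is open to above from here to 184 mm behind (edge of the unit's top, 75 mm above this floor)
- square: loose aluminium assembly square in the top drawer: an L, legs 90 mm long outside, 20 mm wide, 45 mm tall, 0.2 to 0.4 kg. Origin: centre of its 90 x 90 mm outline (in the notch), half-way up; z up. Outer faces at x = +45 and y = +45 mm. One leg runs along y (centre line x = +35, y from -45 to +38), the other along x (centre line y = +35, x from -45 to +38); outer corner cut back 7 mm
- spare_clamp: small screw clamp lying in the top drawer on the other side from the square (either side), 132 x 66 x 22 mm; it stays in the drawer
- corner (a point): inside corner of the frame where the square goes (far left seen from the robot), at the board's top, on which the square stands; z up. The far bar's inner face is the plane x = 0, the left bar's y = 0; the opening reaches to x = -224, y = -264 mm, where the clamped square stands. Bars 18 mm tall. Home, the square's axes match these, its origin at x = y = -45 mm, 22.5 mm above the board
- far_bar: bar of the frame across its far side, pale wood, fixed, 340 x 38 x 18 mm; origin: middle of its inner face, half-way up; axes as the corner's
- left_bar: bar of the frame on its left side, pale wood, fixed, 224 x 38 x 18 mm; origin: middle of its inner face, half-way up; axes as the corner's
- sanding_block: cork sanding block, 90 x 50 x 30 mm, on the board inside the frame, clear of where the square goes; origin: centre of its underside; leave alone
- glue_bottle: white glue bottle, 54 mm thick, 135 mm tall, behind the frame; origin: centre of its underside; leave alone
- paint_yellow: yellow paint bottle, 60 mm thick, 130 mm tall, behind the frame; origin: centre of its underside; leave alone
- paint_brown: brown paint bottle, 60 mm thick, 140 mm tall, behind the frame; origin: centre of its underside; leave alone

How it is judged (in metres and radians):
On the way:
1. the top drawer is pulled out to its stop (value of joint drawer above 0.184 m), for 0.2 s.
At the end, for the whole second after the job is handed in: The fingers still hold the square, at rest, flat on the board in the corner, within 3 mm of home and 0.02 rad of square, pressing on the far bar and on the left bar with more than 2 N each; the drawer is still out (over 165 mm) with the clamp in it (contact force between square and far_bar above 2 N and contact force between square and left_bar above 2 N and angle between the x axis of square and the x axis of corner, either way round below 0.02 rad and angle between square's own z axis and vertical below 0.035 rad and x of square in the frame of corner between -0.048 and -0.042 m and y of square in the frame of corner between -0.048 and -0.042 m and z of square in the frame of corner below 0.0265 m and linear speed of square below 0.01 m/s and contact force between the fingers and square above 2 N and value of joint drawer above 0.165 m and x of spare_clamp in the frame of drawer_floor between 0 and 0.235 m and y of spare_clamp in the frame of drawer_floor between -0.15 and 0.15 m and z of spare_clamp in the frame of drawer_floor below 0.04 m); the arm keeps its last pose, push and grip.
It fails at once if a bystander is shoved more than 30 mm or knocked over (distance of any of glue_bottle, paint_yellow, paint_brown, sanding_block from where it was at the start of the episode above 0.03 m or angle between any of glue_bottle, paint_yellow, paint_brown, sanding_block's own z axis and vertical above 0.5 rad).
It also fails if it takes over 72 s, if anything falls off the work surface, if the arm or the gripper's body presses on something with over 40 N, if the wrist force passes 120 N, or if a joint passes its speed limit or range.

## Working session

There is one attempt and no reset: what is moved stays moved. The work goes in short steps, Python scripts to look and compute and a shell command to move; the robot and the scene stay as the last step left them, time stands still between calls to the robot, and variables do not carry over. Pictures are saved under pics/ and viewed, at most 10 in all, crops included, and the job is handed in when it is done.

```bash
mkdir -p pics; ls
cat > h.py <<'E'
import numpy as np, cv2
from bench import read_state, get_image, job_done
def cloud(im):
    "world xyz (mm) per pixel from range"
    h,w=im["range_z"].shape
    K=np.array([[im["fx"],0,im["cx"]],[0,im["fy"],im["cy"]],[0,0,1.]])
    g=np.stack(np.meshgrid(np.arange(w),np.arange(h)),-1).reshape(-1,1,2).astype(np.float64)
    u=cv2.undistortPoints(g,K,np.array(im["distortion"],float)).reshape(h,w,2)
    z=im["range_z"]
    P=np.dstack([u[...,0]*z,u[...,1]*z,z]).astype(float)
    R=np.array(im["R"]);t=np.array(im["t"])
    W=(P-t)@R
    W[z==0]=np.nan
    return W
def save(name,fn):
    im=get_image(name); cv2.imwrite("pics/"+fn,im["frame"][...,::-1]); np.savez("/tmp/"+fn+".npz",W=cloud(im),f=im["frame"]); return im
E
python3 - <<'E'
from h import *
for n in ("scene","top","wrist"): save(n,n+"0.png")
a=[cv2.imread(f"pics/{n}0.png") for n in("scene","top","wrist")]
s=read_state(); print(s)
E
```

```text
pics
{'clock': 0.15, 'joints': array([ 1.46859312e+00,  3.85404361e-01,  6.90180971e-03, -3.40287583e-04,
       -1.19400972e+00, -2.58602996e-01]), 'joint_vel': array([ 0.0001171 , -0.00126167,  0.00360701,  0.0012439 ,  0.00139826,
       -0.00136255]), 'joint_efforts': array([-2.99432386e-04, -3.92676938e+01,  1.88582629e+01,  4.18863639e+00,
       -3.39176026e-03, -4.38281134e-06]), 'position': array([220.47316435, 584.33402084, 230.44501713]), 'ee_rot': array([ 9.83759813e-01, -1.79487799e-01, -9.06465701e-05,  8.67703482e-04]), 'contact_force': array([-0.044832  ,  0.96630892, -0.06541706]), 'wrist_torque': array([-0.03732285,  0.03052029,  0.0017132 ]), 'grasp_force': 0.0, 'gripper_width': 85.5101774101066}
```

View pics/scene0.png

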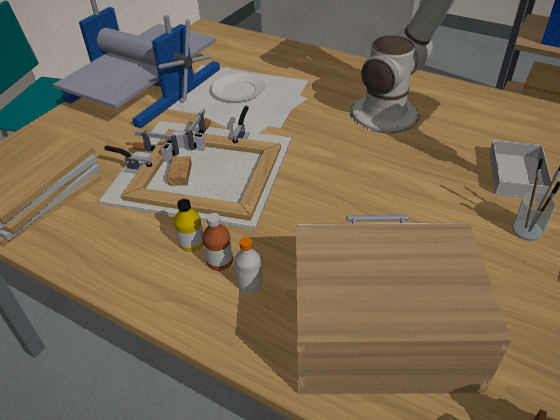

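View pics/top0.png

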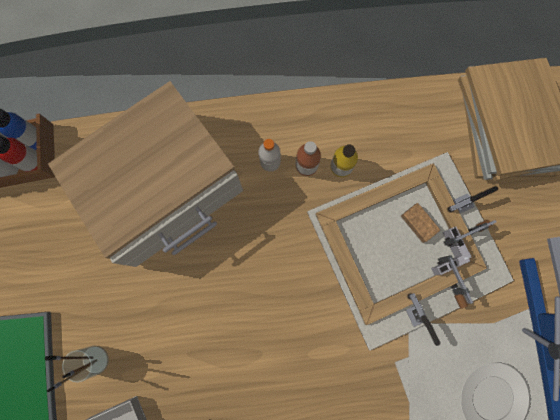

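The scene picture shows the drawer unit (corners about (297,225)–(500,330)), its handle at (378,217), the frame around (200,180) and the bottles at (188,228), (217,243) and (248,265). The top picture has the handle at (187,232), the inside corner that is the goal near (330,222), the clamped square near (460,255) and the bottles at (270,153), (309,157) and (345,158).

```bash
python3 - <<'E'
from h import *
np.set_printoptions(precision=1,suppress=True)
d=np.load("/tmp/top0.png.npz");W=d["W"];f=d["f"]
for p in [(187,232),(160,246),(212,217),(150,180),(240,172),(112,262),(170,86),(54,163),(270,153),(309,157),(345,158),(330,222),(335,215),(390,250),(420,220),(250,300),(315,215),(350,333)]:
    print(p,W[p[1],p[0]])
# unit top
m=(abs(W[...,2]-170)<6)&(np.arange(560)[None]<260)
n,l,st,_=cv2.connectedComponentsWithStats(m.astype(np.uint8)); k=1+st[1:,4].argmax()
P=W[l==k]; r=cv2.minAreaRect(P[:,:2].astype(np.float32)); print("unit",r,cv2.boxPoints(r),np.median(P[:,2]))
# by contour px
# handle: z about 134, in front
m=(W[...,2]>110)&(W[...,2]<150)
n,l,st,c=cv2.connectedComponentsWithStats(m.astype(np.uint8))
for k in range(1,n):
    if st[k,4]>40: print("comp",c[k],st[k],W[l==k].mean(0))
# frame heights
for y,x in [(222,318),(200,395),(240,327)]: print(W[y,x])
import collections
z=W[150:350,305:515,2]; print(np.histogram(z[np.isfinite(z)],bins=np.arange(-5,80,3)))
E
python3 - <<'E'
import cv2
a=cv2.imread("pics/top0.png")
cv2.imwrite("pics/topc.png",cv2.resize(a[140:360,300:520],None,fx=2.7,fy=2.7,interpolation=cv2.INTER_CUBIC))
E
```

```text
(187, 232) [586.  200.2 140.3]
(160, 246) [577.8 293.1  37.5]
(212, 217) [643.  164.   -3.7]
(150, 180) [706.  266.4 171.3]
(240, 172) [753.3  78.5   1.9]
(112, 262) [537.5 365.6 157.4]
(170, 86) [930.6 209.2 168.9]
(54, 163) [776.8 488.9 171. ]
(270, 153) [759.6  -4.8 100.7]
(309, 157) [734.3 -95.2 110.9]
(345, 158) [ 723.2 -181.   105.4]
(330, 222) [ 586.4 -133.3   28.8]
(335, 215) [ 602.1 -148.2   30.9]
(390, 250) [ 498.5 -275.3   15.5]
(420, 220) [ 560.5 -355.7   43.5]
(250, 300) [420.9  88.9   1.1]
(315, 215) [610.9 -99.9  17.4]
(350, 333) [ 310.2 -145.7    2.3]
unit ((745.939697265625, 292.806396484375), (268.11419677734375, 342.1694030761719), 29.31236457824707) [[545.3 376.4]
 [712.8  78. ]
 [946.6 209.3]
 [779.1 507.6]] 169.66164012471944
comp [ 12.6 138.4] [  0 112  24  51 740] [874.5 623.5 131.5]
comp [268.1 144.7] [263 139  11  13 115] [769.1  -2.3 131.8]
comp [309.3 148.9] [303 141  13  17 162] [746.1 -95.9 133.4]
comp [348.5 150.4] [343 144  12  14 129] [ 733.3 -187.2  128.1]
comp [180.5 224.5] [ 115  176  125   89 1139] [606.5 214.9 133.1]
comp [554.9 362.2] [546 331  14  65 376] [ 191.5 -574.4  130. ]
[ 591.8 -104.7   18.8]
[ 624.7 -312.2   13.3]
[ 542.8 -119.5   26.3]
(array([1460, 8124, 5807,  684, 1525, 7862, 4505,  459,  167,  158,  831,
       3679, 1952,  243,  271,  532,  260,   73,  147,  271,  357,  230,
         78,   96,   99,  187,  198,  130]), array([-5, -2,  1,  4,  7, 10, 13, 16, 19, 22, 25, 28, 31, 34, 37, 40, 43,
       46, 49, 52, 55, 58, 61, 64, 67, 70, 73, 76, 79]))
```

View pics/topc.png

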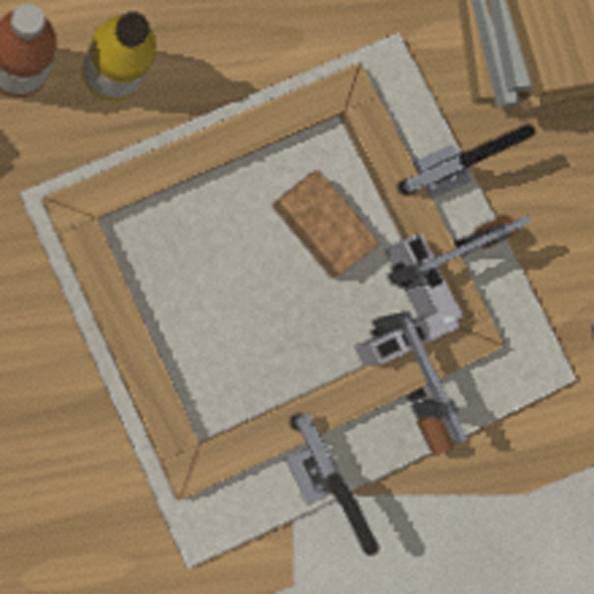

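Crop: the inside corner that is the goal is at crop (100,215), i.e. full pixel (337,220). The far bar's inner edge runs to (340,118) and the left bar's to (200,437). The clamped square is near (430,300).

```bash
cat >> h.py <<'E'
def rays(im,px):
    K=np.array([[im["fx"],0,im["cx"]],[0,im["fy"],im["cy"]],[0,0,1.]])
    u=cv2.undistortPoints(np.array(px,float).reshape(-1,1,2),K,np.array(im["distortion"],float)).reshape(-1,2)
    R=np.array(im["R"]);t=np.array(im["t"])
    return -R.T@t, np.c_[u,np.ones(len(u))]@R
def onplane(im,px,z):
    c,d=rays(im,px); s=(z-c[2])/d[:,2]; return c+s[:,None]*d
def edge(im,a,b,half=6,n=40,ch=None,sign=1):
    "subpixel strongest edge along normals of segment a-b in channel image ch; returns pixels"
    a=np.array(a,float);b=np.array(b,float);t=(b-a)/np.linalg.norm(b-a);nn=np.array([-t[1],t[0]])
    o=np.arange(-half,half+.01,.25);out=[]
    for s in np.linspace(0,1,n):
        p=a+s*(b-a); q=(p+o[:,None]*nn).astype(np.float32)
        v=cv2.remap(ch.astype(np.float32),q[None,:,0],q[None,:,1],cv2.INTER_LINEAR)[0]
        g=sign*np.gradient(cv2.GaussianBlur(v[None],(9,1),2)[0]); k=g.argmax(); out.append(p+o[k]*nn)
    return np.array(out)
def line(P):
    vx,vy,x,y=cv2.fitLine(P[:,:2].astype(np.float32),cv2.DIST_HUBER,0,.01,.01).ravel(); return np.array([x,y]),np.array([vx,vy])
def cross(l1,l2):
    s=np.linalg.solve(np.c_[l1[1],-l2[1]],l2[0]-l1[0]); return l1[0]+s[0]*l1[1]
E
python3 - <<'E'
from h import *
np.set_printoptions(precision=2,suppress=True)
im=get_image("top");f=im["frame"];W=cloud(im)
print("cam",-np.array(im["R"]).T@np.array(im["t"]))
hsv=cv2.cvtColor(f,cv2.COLOR_RGB2HSV);S=hsv[...,1].astype(float)
c=lambda x,y:(300+x/2.7,140+y/2.7)
# heights
zb=np.nanmedian(W[cv2.inRange(np.zeros(1),0,1).size and slice(230,270),slice(365,395)][...,2]);
print("board z",np.nanmedian(W[235:275,355:390,2]),"far bar z",np.nanmedian([W[int(c(x,y)[1]),int(c(x,y)[0])][2] for x,y in zip(np.linspace(120,320,60),np.linspace(190,108,60))]),
 "left bar z",np.nanmedian([W[int(c(x,y)[1]),int(c(x,y)[0])][2] for x,y in zip(np.linspace(90,180,60),np.linspace(235,430,60))]))
zt=30
L={}
for nm,a,b in [("farin",(115,213),(325,122)),("leftin",(107,235),(192,425))]:
    for sg in (1,-1):
        e=edge(im,c(*a),c(*b),4,60,S,sg); P=onplane(im,e,zt); l=line(P); r=(P[:,:2]-l[0])@np.array([-l[1][1],l[1][0]])
        print(nm,sg,l, "resid",np.median(abs(r)),"yaw",np.degrees(np.arctan2(l[1][1],l[1][0])), e[30]); L[nm,sg]=l
# board edges/ outer edges not used. handle
H=W[(W[...,2]>122)&(W[...,2]<150)&(W[...,0]<700)&(W[...,1]>50)&(W[...,1]<400)]
x=np.array([np.cos(np.radians(29.3)),np.sin(np.radians(29.3))]);y=np.array([-x[1],x[0]])
loc=np.c_[(H[:,:2]-[629,227.2])@x,(H[:,:2]-[629,227.2])@y,H[:,2]]
print(np.histogram(loc[:,0],bins=np.arange(-80,40,5)))
h=loc[(loc[:,0]<-35)];print(len(h),h.mean(0),h.min(0),h.max(0))
E
```

```text
cam [434.03  11.2  987.29]
board z 12.205907122671084 far bar z 29.900005968635703 left bar z 30.334345739266762
farin 1 (array([ 615.73, -265.06], dtype=float32), array([ 0.28, -0.96], dtype=float32)) resid 1.2931971687536628 yaw -73.63395 [383.23 204.27]
farin -1 (array([ 621.6 , -265.33], dtype=float32), array([ 0.28, -0.96], dtype=float32)) resid 0.1547648153636383 yaw -74.00919 [381.74 200.83]
leftin 1 (array([ 498.45, -172.84], dtype=float32), array([0.96, 0.28], dtype=float32)) resid 0.22550629881416517 yaw 16.031654 [354.72 263.23]
leftin -1 (array([ 475.25, -185.43], dtype=float32), array([0.96, 0.27], dtype=float32)) resid 0.8415767949926106 yaw 15.779256 [356.78 262.31]
(array([  0,   0,   0,   0, 102, 131,  55,  18,  17,  15,  13,  18, 145,
       407,   0,   0,  66,  33,   0,   0,   0,   0,   0]), array([-80, -75, -70, -65, -60, -55, -50, -45, -40, -35, -30, -25, -20,
       -15, -10,  -5,   0,   5,  10,  15,  20,  25,  30,  35]))
323 [-51.92  -2.04 137.77] [-59.05 -64.66 130.39] [-35.13  62.91 142.23]
```

```bash
python3 -m jog '[[[0.4,-0.1,0.2],[0,0,-0.07],0.3],[[0.8,-0.3,0.3],[0,0,-0.14],0.3],[[1,-0.5,0.3],[0,0,-0.2],0.3],[[1,-0.5,0.3],[0,0,-0.2],0.3]]' | tail -5
python3 -m jog '[[[0.35,-0.35,0],[0,0,0],0.3],[[0.7,-0.7,0],[0,0,0],0.3],[[1,-1,0],[0,0,0],0.3]]' | tail -5
python3 -m jog '[[[0.3,-0.35,0],[0,0,-0.067],0.3],[[0.6,-0.7,0],[0,0,-0.133],0.3],[[0.8,-1,0],[0,0,-0.133],0.3],[[0.8,-1,0],[0,0,-0.133],0.3]]' | tail -5
python3 -m jog '[[[0.25,-0.35,0],[0,0,0],0.3],[[0.5,-0.7,0],[0,0,0],0.3],[[0.6,-1,0],[0,0,0],0.3],[[0.6,-1,0],[0,0,0],0.3],[[0.6,-1,0],[0,0,0],0.3],[[0.6,-1,0],[0,0,0],0.3]]' | tail -5
python3 - <<'E'
from h import *
im=save("wrist","w1.png"); s=read_state();print(s["position"],s["ee_rot"],s["gripper_width"],s["joints"])
E
```

```text
position: [322.9, 532.6, 261.6]
ee_rot: [0.924, -0.383, 0.0, 0.0]
contact_force: [-0.1, -0.1, -0.3]
gripper_width: 30.3
grasp_force: 0.0
position: [421.0, 433.8, 261.0]
ee_rot: [0.925, -0.379, -0.0, 0.0]
contact_force: [0.5, -0.4, 0.4]
gripper_width: 29.7
grasp_force: 0.0
position: [502.1, 331.9, 260.9]
ee_rot: [0.862, -0.506, -0.0, 0.001]
contact_force: [-0.1, -0.1, 0.4]
gripper_width: 29.9
grasp_force: 0.0
position: [560.1, 236.1, 261.1]
ee_rot: [0.864, -0.504, -0.0, -0.0]
contact_force: [0.0, 0.1, -0.6]
gripper_width: 30.3
grasp_force: 0.0
[560.0729304  236.14227736 261.17446514] [ 8.63796387e-01 -5.03841038e-01 -1.02715168e-04 -1.06698381e-05] 29.886228325262053 [ 6.64943754e-01  3.37031429e-01  1.17103654e-02 -2.09815508e-04
 -1.24553122e+00 -1.50159844e-01]
```

View pics/w1.png

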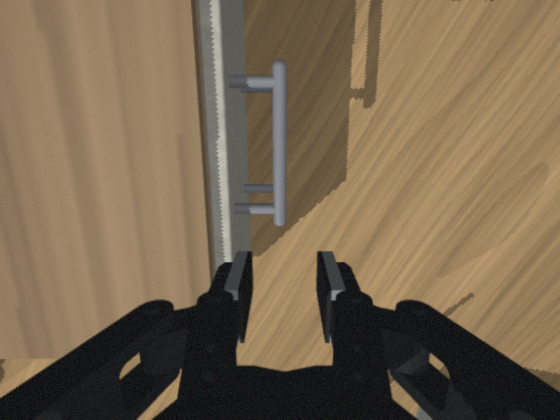

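The wrist view shows the handle bar between (280,62) and (280,225), parallel to the pads, with the drawer front to its left at x≈245.

Run:
```python
from h import *
np.set_printoptions(precision=1,suppress=True)
im=get_image("wrist");W=cloud(im)
P=onplane(im,[(280,62),(280,225),(280,143)],134);print(P,P[:2].mean(0), np.degrees(np.arctan2(*(P[0]-P[1])[1::-1])))
print([W[r,280] for r in(80,110,143,180,210)])
# front-edge line & unit top
print([W[r,230] for r in (60,200)])
```

```text
[[615.3 146.4 134. ]
 [552.4 258.5 134. ]
 [586.2 198.2 134. ]] [583.8 202.5 134. ] -60.69739552287676
[array([608.8, 157.7, 140.5]), array([598.5, 176.2, 139.9]), array([586.4, 197.7, 139.2]), array([572. , 223.5, 138.4]), array([559.6, 245.5, 138.9])]
[array([649.4, 163.3, 127.8]), array([599.3, 252.7, 156. ])]
```

```bash
python3 -m jog '[[[0.24,-0.34,0],[0,0,0],0.3],[[0.24,-0.34,-0.3],[0,0,0],0.3],[[0.24,-0.34,-0.7],[0,0,0],0.3],[[0.24,-0.34,-0.9],[0,0,0],0.3],[[0.24,-0.34,-0.9],[0,0,0],0.3]]' | tail -5
python3 -m jog '[[[0,0,-0.2],[0,0,0],0.3],[[0,0,-0.4],[0,0,0],0.3],[[0,0,-0.54],[0,0,0],0.3],[[0,0,-0.54],[0,0,0],0.3],[[0,0,-0.54],[0,0,0],1],[[0,0,-0.54],[0,0,0],1],[[0,0,-0.54],[0,0,0],1],[[0,0,-0.54],[0,0,0],1],[[0,0,-0.54],[0,0,0],1]]'
```

```text
position: [582.3, 200.6, 167.6]
ee_rot: [0.863, -0.504, -0.002, 0.003]
contact_force: [-0.0, 1.2, 0.3]
gripper_width: 29.8
grasp_force: 0.0
clock: 3.4
position: [585.3, 201.5, 119.2]
ee_rot: [0.863, -0.505, 0.001, -0.001]
contact_force: [-2.5, 1.9, 6.3]
gripper_width: 8.8
grasp_force: 58.8
```

```bash
python3 -m jog '[[[-0.17,-0.095,0],[0,0,0],1],[[-0.35,-0.196,0],[0,0,0],1],[[-0.52,-0.292,0],[0,0,0],1],[[-0.7,-0.393,0],[0,0,0],1],[[-0.87,-0.488,0],[0,0,0],1],[[-0.87,-0.488,0],[0,0,0],1]]'
python3 -m jog '[[[-0.17,-0.095,0],[0,0,0],1],[[-0.35,-0.196,0],[0,0,0],1],[[-0.52,-0.292,0],[0,0,0],1],[[-0.61,-0.342,0],[0,0,0],1],[[-0.7,-0.393,0],[0,0,0],1],[[-0.7,-0.393,0],[0,0,0],1]]'
```

```text
clock: 4.0
position: [496.3, 151.6, 119.1]
ee_rot: [0.863, -0.505, 0.0, -0.001]
contact_force: [-2.3, 2.6, 6.0]
gripper_width: 8.7
grasp_force: 60.5
clock: 4.6
position: [427.9, 113.2, 119.1]
ee_rot: [0.863, -0.505, 0.001, -0.002]
contact_force: [-4.2, 2.7, 9.8]
gripper_width: 8.8
grasp_force: 61.7
```

```bash
python3 -m jog '[[[-0.04,-0.022,0],[0,0,0],1],[[-0.08,-0.045,0],[0,0,0],1],[[-0.1,-0.056,0],[0,0,0],1],[[-0.1,-0.056,0],[0,0,0],1],[[-0.1,-0.056,0],[0,0,0],1],[[-0.1,-0.056,0],[0,0,0],1]]'
```

```text
clock: 5.2
position: [419.6, 108.5, 119.1]
ee_rot: [0.863, -0.504, 0.001, -0.003]
contact_force: [-1.2, 3.8, 8.5]
gripper_width: 8.7
grasp_force: 61.6
```

```bash
python3 -m jog '[[[-0.04,-0.022,0],[0,0,0],1],[[-0.06,-0.033,0],[0,0,0],1],[[-0.06,-0.033,0],[0,0,0],1],[[-0.06,-0.033,0],[0,0,0],1]]'
```

```text
clock: 5.6
position: [419.6, 108.6, 119.3]
ee_rot: [0.864, -0.504, 0.005, -0.009]
contact_force: [16.6, 6.1, -10.0]
gripper_width: 8.7
grasp_force: 59.6
```

```bash
python3 -m jog '[[[0.06,0.033,0],[0,0,0],1],[[0.06,0.033,0],[0,0,0],0.3],[[0.06,0.033,0],[0,0,0],0.3],[[0.06,0.033,0],[0,0,0],0.3],[[0.06,0.033,0],[0,0,0],0.3],[[0.06,0.033,0.3],[0,0,0],0.3],[[0.06,0.033,0.7],[0,0,0],0.3],[[0.06,0.033,1],[0,0,0],0.3]]'
python3 -m jog '[[[-0.1,-0.2,0.5],[0,0,0],0],[[-0.3,-0.6,1],[0,0,0],0],[[-0.4,-1,1],[0,0,0],0],[[-0.4,-1,1],[0,0,0],-0.3],[[-0.4,-1,1],[0,0,0],-0.3],[[-0.4,-1,1],[0,0,0],-0.3]]'
python3 - <<'E'
from h import *
im=save("top","top1.png"); im=save("scene","scene1.png")
E
```

```text
clock: 6.4
position: [417.7, 106.9, 219.1]
ee_rot: [0.863, -0.505, 0.0, -0.0]
contact_force: [0.6, 0.1, 0.3]
gripper_width: 30.0
grasp_force: 0.0
clock: 7.0
position: [377.4, 7.2, 316.6]
ee_rot: [0.863, -0.505, -0.0, 0.0]
contact_force: [0.2, -0.4, -0.5]
gripper_width: 55.7
grasp_force: 0.0
```

View pics/top1.png

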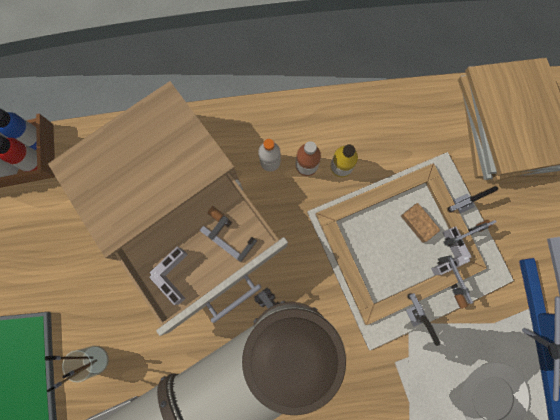

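The drawer is open. The square lies on its left side: outer corner near (154,273), leg ends near (183,252) and (178,303). The clamp lies at (230,235).

Run:
```python
from h import *
np.set_printoptions(precision=1,suppress=True)
d=np.load("/tmp/top1.png.npz");W=d["W"];f=d["f"]
for p in [(163,262),(170,290),(200,270),(178,262),(230,240)]: print(p,W[p[1],p[0]])
im=get_image("top")
hsv=cv2.cvtColor(f,cv2.COLOR_RGB2HSV)
m=np.zeros(f.shape[:2],np.uint8); m[243:310,145:192]=1
print(np.nanpercentile(W[243:310,145:192,2],[5,30,50,80,90,95]))
g=((hsv[...,1]<60)&(hsv[...,2]>110)&(m>0)).astype(np.uint8)
n,l,st,c=cv2.connectedComponentsWithStats(g);k=1+st[1:,4].argmax();print(st[k])
print(np.nanmedian(W[l==k][:,2]))
c=f[235:315,140:290]; cv2.imwrite("pics/sq.png",cv2.resize(c,None,fx=5,fy=5,interpolation=cv2.INTER_CUBIC)[...,::-1])
```

```text
(163, 262) [526.4 258.7 139.4]
(170, 290) [464.1 247.3 141.5]
(200, 270) [503.  188.4  91.5]
(178, 262) [526.5 235.6  99.8]
(230, 240) [563.1 112.3  94.3]
[ 92.7  94.8  96.2 139.1 140.8 142. ]
[149 247  34  58 476]
139.79481632363365
```

View pics/sq.png

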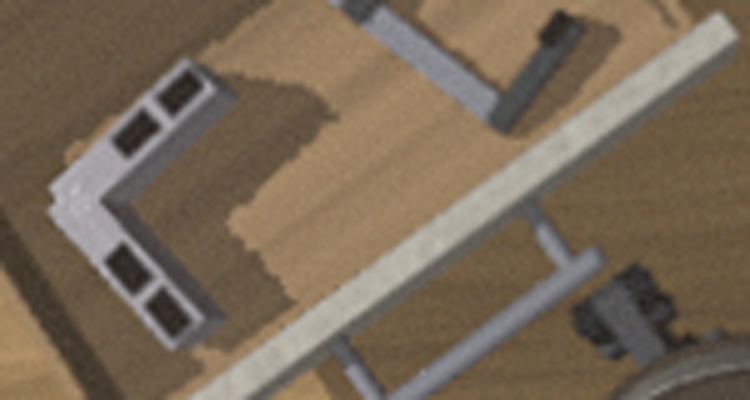

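Run:
```python
from h import *
np.set_printoptions(precision=2,suppress=True)
im=get_image("top");f=np.load("/tmp/top1.png.npz")["f"]
V=cv2.cvtColor(f,cv2.COLOR_RGB2GRAY).astype(float)
c=lambda p:(140+(p[0]+.5)/5-.5,235+(p[1]+.5)/5-.5)
S=[("outA(x=45)",(68,172),(170,71)),("inA(x=25)",(118,188),(200,107)),("outB(y=45)",(70,229),(165,334)),("inB(y=25)",(115,217),(190,303)),("endA",(187,64),(208,86)),("endB",(182,342),(198,324))]
L={}
for n,a,b in S:
    r=[]
    for sg in (1,-1):
        e=edge(im,c(a),c(b),2.5,30,V,sg);P=onplane(im,e,140);l=line(P)
        d=np.median(abs((P[:,:2]-l[0])@np.array([-l[1][1],l[1][0]])));r.append((d,sg,l))
    d,sg,l=min(r,key=lambda q:q[0]);L[n]=l
    print(n,sg,"res %.2f"%d,"yaw %.2f"%(np.degrees(np.arctan2(l[1][1],l[1][0]))%180),l[0])
yaw=np.radians(np.mean([(np.degrees(np.arctan2(L[n][1][1],L[n][1][0]))%180)-90 for n in("outA(x=45)","inA(x=25)")]+[np.degrees(np.arctan2(L[n][1][1],L[n][1][0]))%180 for n in("outB(y=45)","inB(y=25)")]))
X=np.array([np.cos(yaw),np.sin(yaw)]);Y=np.array([-X[1],X[0]])
px=lambda n:L[n][0]@X; py=lambda n:L[n][0]@Y
print("yaw",np.degrees(yaw),"widths",px("outA(x=45)")-px("inA(x=25)"),py("outB(y=45)")-py("inB(y=25)"))
ox=(px("outA(x=45)")+px("inA(x=25)"))/2-35; oy=(py("outB(y=45)")+py("inB(y=25)"))/2-35
O=ox*X+oy*Y; print("origin",O,"lengths",py("outB(y=45)")-py("endA"),px("outA(x=45)")-px("endB"))
for gy in(0,5): print("grip",gy,O+35*X+gy*Y)
print(read_state()["position"])
```

```text
outA(x=45) 1 res 0.49 yaw 128.05 [537.37 253.81]
inA(x=25) -1 res 0.19 yaw 126.59 [523.15 237.73]
outB(y=45) -1 res 0.19 yaw 36.80 [457.91 262.3 ]
inB(y=25) -1 res 0.11 yaw 36.39 [461.7  244.59]
endA -1 res 0.02 yaw 38.23 [548.14 222.12]
endB 1 res 0.00 yaw 131.98 [441.02 235.31]
yaw 36.954224 widths 21.029358 16.42363
origin [494.18 235.51] lengths 86.34564 88.11572
grip 0 [522.15 256.55]
grip 5 [519.14 260.54]
[377.72   7.7  316.47]
```

```bash
python3 -m jog '[[[0.2,0.3,0],[0,0,0.03],-0.4],[[0.45,0.65,0],[0,0,0.064],-0.4],[[0.7,1,0],[0,0,0.064],-0.4]]' | tail -5
python3 -m jog '[[[0.25,0.35,0],[0,0,0],-0.4],[[0.5,0.7,-0.2],[0,0,0],-0.4],[[0.7,1,-0.4],[0,0,0],-0.4],[[0.7,1,-0.4],[0,0,0],-0.4]]' | tail -5
python3 -m jog '[[[0.03,0.25,0],[0,0,0],-0.4],[[0.03,0.51,-0.3],[0,0,0],-0.4],[[0.03,0.51,-0.6],[0,0,0],-0.4],[[0.03,0.51,-0.6],[0,0,0],-0.4],[[0.03,0.51,-0.6],[0,0,0],-0.4]]' | tail -5
python3 - <<'E'
from h import *
save("wrist","w2.png");print(read_state()["position"])
E
```

```text
position: [448.3, 108.8, 317.0]
ee_rot: [0.896, -0.445, -0.0, 0.0]
contact_force: [0.8, -0.7, 0.5]
gripper_width: 59.8
grasp_force: 0.0
position: [517.8, 210.2, 271.4]
ee_rot: [0.896, -0.445, -0.003, 0.004]
contact_force: [-0.8, -0.0, -0.4]
gripper_width: 59.8
grasp_force: 0.0
position: [520.7, 257.9, 217.7]
ee_rot: [0.895, -0.445, 0.0, 0.001]
contact_force: [0.4, 0.0, 0.3]
gripper_width: 59.6
grasp_force: 0.0
[521.32619746 258.153447   218.9071533 ]
```

View pics/w2.png

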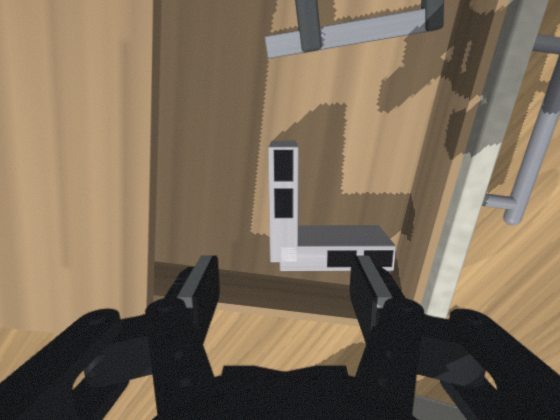

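The square is sharp in the wrist view: leg A between x=270 and 298, its end at y=143, and leg B's outer edge at y≈270 with its end at x≈394. The pads are parallel to leg A.

Run:
```python
from h import *
np.set_printoptions(precision=2,suppress=True)
im=get_image("wrist");V=cv2.cvtColor(im["frame"],cv2.COLOR_RGB2GRAY).astype(float)
z=140;L={}
for n,a,b in [("oA",(270,155),(270,245)),("iA",(298,155),(298,220)),("oB",(300,270),(345,270)),("iB",(305,248),(385,248)),("eA",(274,147),(294,147)),("eB",(394,252),(394,266))]:
    r=[]
    for sg in(1,-1):
        P=onplane(im,edge(im,a,b,5,30,V,sg),z);l=line(P);r.append((np.median(abs((P[:,:2]-l[0])@np.array([-l[1][1],l[1][0]]))),sg,l))
    d,sg,l=min(r,key=lambda q:q[0]);L[n]=l;print(n,sg,"%.2f"%d,np.degrees(np.arctan2(l[1][1],l[1][0]))%90,l[0])
yaw=np.radians(np.median([np.degrees(np.arctan2(L[n][1][1],L[n][1][0]))%90 for n in("oA","iA","oB","iB")]))
X=np.array([np.cos(yaw),np.sin(yaw)]);Y=np.array([-X[1],X[0]])
v={n:(L[n][0]@X,L[n][0]@Y) for n in L}
print(np.degrees(yaw),"w",v["oA"][0]-v["iA"][0],v["oB"][1]-v["iB"][1],"len",v["oA"][0]-v["eB"][0],v["oB"][1]-v["eA"][1])
ox=(v["oA"][0]+v["iA"][0])/2-35;oy=(v["oB"][1]+v["iB"][1])/2-35
O=ox*X+oy*Y;print(O,"grip3",O+35*X+3*Y,read_state()["position"])
```

```text
oA -1 0.12 37.287144 [541.87 247.86]
iA -1 0.00 37.569588 [527.91 239.75]
oB -1 0.04 37.186462 [477.57 275.88]
iB 1 0.00 37.18613 [475.48 250.1 ]
eA -1 0.00 37.10371 [549.18 220.74]
eB -1 0.04 36.99095 [440.13 236.69]
37.2368 w 16.019348 19.25206 len 87.75824 87.22955
[497.59 235.04] grip3 [523.64 258.61] [521.53 258.23 219.45]
```

```bash
python3 -m jog '[[[0.02,0,-0.3],[0,0,0],-0.4],[[0.02,0,-0.6],[0,0,0],-0.4],[[0.02,0,-0.8],[0,0,0],-0.4],[[0.02,0,-1],[0,0,0],-0.4],[[0.02,0,-1],[0,0,0],-0.4],[[0.02,0,-1],[0,0,0],1],[[0.02,0,-1],[0,0,0],1],[[0.02,0,-1],[0,0,0],1],[[0.02,0,-1],[0,0,0],1],[[0.02,0,-1],[0,0,0],1],[[0.02,0,-1],[0,0,0],1]]'
```

```text
clock: 9.6
position: [523.5, 258.4, 119.4]
ee_rot: [0.895, -0.445, 0.001, -0.001]
contact_force: [-0.3, -1.0, 5.9]
gripper_width: 18.9
grasp_force: 61.9
```

```bash
python3 -m jog '[[[0,0,0.2],[0,0,0],1],[[0,0,0.5],[0,0,0],1],[[0,0,0.8],[0,0,0],1],[[0,0,1],[0,0,0],1],[[0,0,1],[0,0,0],1]]'
python3 -m jog '[[[0.05,-0.3,0],[0,0,-0.03],1],[[0.1,-0.6,0],[0,0,-0.06],1],[[0.15,-1,0],[0,0,-0.09],1]]' | tail -2
python3 -m jog '[[[0.05,-0.35,0],[0,0,-0.03],1],[[0.1,-0.7,0],[0,0,-0.06],1],[[0.15,-1,0],[0,0,-0.087],1]]' | tail -2
python3 -m jog '[[[0.05,-0.35,0],[0,0,0],1],[[0.1,-0.7,0],[0,0,0],1],[[0.15,-1,0],[0,0,0],1]]' | tail -2
python3 -m jog '[[[0.05,-0.35,0],[0,0,0],1],[[0.1,-0.7,0],[0,0,0],1],[[0.13,-1,0],[0,0,0],1]]' | tail -2
python3 -m jog '[[[0,-0.3,0],[0,0,0],1],[[0,-0.64,0],[0,0,0],1],[[0,-0.64,-0.4],[0,0,0],1],[[0,-0.64,-0.7],[0,0,0],1],[[0,-0.64,-1],[0,0,0],1],[[0,-0.64,-1],[0,0,0],1]]'
```

```text
clock: 10.1
position: [523.7, 259.0, 220.1]
ee_rot: [0.895, -0.446, 0.001, -0.003]
contact_force: [-0.7, 0.8, -4.6]
gripper_width: 18.4
grasp_force: 60.5
gripper_width: 18.9
grasp_force: 60.5
gripper_width: 18.5
grasp_force: 60.6
gripper_width: 18.8
grasp_force: 60.5
gripper_width: 18.6
grasp_force: 60.5
clock: 11.9
position: [575.5, -205.0, 110.1]
ee_rot: [0.797, -0.604, -0.007, 0.003]
contact_force: [-0.4, 0.4, -3.7]
gripper_width: 18.8
grasp_force: 60.6
```

Run:
```python
from h import *
save("wrist","w3.png");save("top","top3.png");s=read_state();print(s["position"],s["ee_rot"])
```

```text
[ 580.03107931 -205.96154731  116.11426307] [ 0.79767518 -0.60308562 -0.00113471  0.00086736]
```

View pics/w3.png

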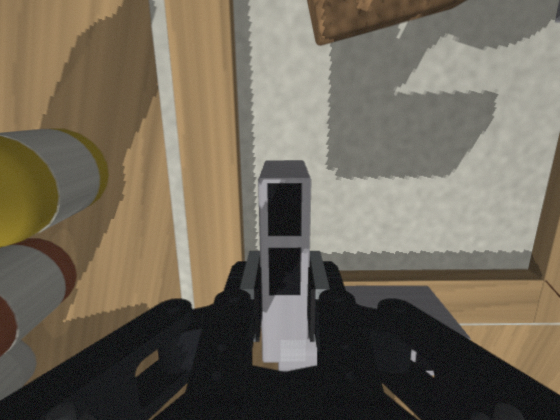

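Wrist view: the square hangs upright between the pads and parallel to the bars. The far bar's inner edge is at x≈238, and the left bar's dark inner face at y≈270–282 with its top from there. The yellow bottle is to the left, well clear.

Run:
```python
from h import *
np.set_printoptions(precision=1,suppress=True)
im=get_image("wrist");f=im["frame"];W=cloud(im)
print("far row120",[(x,tuple(f[110:130,x].mean(0).astype(int))) for x in range(226,262,3)])
print("left col 440",[(y,tuple(f[y,440:460].mean(0).astype(int))) for y in range(244,296,3)])
print("cam",-np.array(im["R"]).T@np.array(im["t"]))
th=np.radians(16.02);X=np.array([np.cos(th),np.sin(th)]);Y=np.array([-X[1],X[0]]);C=np.array([587.8,-147.3])
def rep(n,px,z):
    P=onplane(im,px,z)[:,:2]-C; print(n,z,np.c_[P@X,P@Y])
S=cv2.cvtColor(f,cv2.COLOR_RGB2HSV)[...,1].astype(float);V=f.mean(2).astype(float)
for nm,ch in(("S",S),("V",V)):
  for sg in(1,-1):
    e=edge(im,(238,60),(242,220),10,5,ch,sg);print(nm,sg,e[:,0]);rep("far",e,30)
    e=edge(im,(440,276),(525,272),14,5,ch,sg);print(nm,sg,e[:,1]);rep("left",e,30)
```

```text
far row120 [(226, (np.int64(163), np.int64(136), np.int64(97))), (229, (np.int64(170), np.int64(141), np.int64(102))), (232, (np.int64(173), np.int64(144), np.int64(103))), (235, (np.int64(168), np.int64(139), np.int64(100))), (238, (np.int64(158), np.int64(132), np.int64(95))), (241, (np.int64(160), np.int64(133), np.int64(96))), (244, (np.int64(113), np.int64(94), np.int64(68))), (247, (np.int64(103), np.int64(98), np.int64(87))), (250, (np.int64(115), np.int64(114), np.int64(107))), (253, (np.int64(115), np.int64(114), np.int64(107))), (256, (np.int64(117), np.int64(116), np.int64(109))), (259, (np.int64(127), np.int64(126), np.int64(118)))]
left col 440 [(244, (np.int64(177), np.int64(176), np.int64(165))), (247, (np.int64(176), np.int64(176), np.int64(164))), (250, (np.int64(180), np.int64(179), np.int64(168))), (253, (np.int64(137), np.int64(136), np.int64(127))), (256, (np.int64(116), np.int64(116), np.int64(108))), (259, (np.int64(119), np.int64(118), np.int64(110))), (262, (np.int64(120), np.int64(118), np.int64(111))), (265, (np.int64(118), np.int64(118), np.int64(111))), (
[... 888 characters left out ...]
   6.4 -106.1]
 [   7.9  -78.6]
 [   5.5  -49.3]]
S -1 [273.8 273.  277.7 274.5 273.5]
left 30 [[-140.8   -5.8]
 [-156.6   -6.4]
 [-173.4   -2.4]
 [-188.7   -5.2]
 [-204.3   -6. ]]
V 1 [241.5 242.7 244.5 246.  247.5]
far 30 [[   3.4 -155.5]
 [   3.6 -131.7]
 [   3.4 -106.1]
 [   3.4  -78.7]
 [   3.3  -49.4]]
V 1 [280.7 280.7 280.7 280.7 280.7]
left 30 [[-141.8    0.1]
 [-157.8    0.1]
 [-173.9    0.1]
 [-189.9    0.1]
 [-205.8    0.1]]
V -1 [245.  246.  247.5 249.  250.2]
far 30 [[   1.2 -155.6]
 [   1.4 -131.7]
 [   1.4 -106.2]
 [   1.3  -78.8]
 [   1.4  -49.4]]
V -1 [270.3 270.3 270.3 270.3 270. ]
left 30 [[-140.3   -8.7]
 [-156.2   -8.7]
 [-172.1   -8.7]
 [-187.9   -8.7]
 [-203.7   -8.9]]
```

```bash
python3 -m jog '[[[0,0,-0.25],[0,0,0.0017],1],[[0,0,-0.5],[0,0,0.0017],1],[[0,0,-0.68],[0,0,0.0017],1],[[0,0,-0.74],[0,0,0.0017],1],[[0,0,-0.74],[0,0,0.0017],1],[[0,0,-0.74],[0,0,0.0017],1]]'
python3 -m jog '[[[0,0,-0.02],[0,0,0],1],[[0,0,-0.04],[0,0,0],1],[[0,0,-0.05],[0,0,0],1],[[0,0,-0.05],[0,0,0],1]]'
```

```text
clock: 12.65
position: [582.1, -206.1, 45.2]
ee_rot: [0.799, -0.601, 0.002, -0.001]
contact_force: [0.2, -0.2, -3.5]
gripper_width: 18.8
grasp_force: 60.5
clock: 13.05
position: [580.5, -205.9, 38.3]
ee_rot: [0.799, -0.602, -0.0, 0.0]
contact_force: [-0.6, -0.6, -3.9]
gripper_width: 18.3
grasp_force: 60.6
```

```bash
python3 -m jog '[[[0,0,-0.01],[0,0,0],1],[[0,0,-0.02],[0,0,0],1],[[0,0,-0.02],[0,0,0],1],[[0,0,-0.02],[0,0,0],1]]'
python3 -m jog '[[[0,0,-0.01],[0,0,0],1],[[0,0,-0.01],[0,0,0],1],[[0,0,-0.01],[0,0,0],1]]'
```

```text
clock: 13.45
position: [580.7, -206.0, 36.5]
ee_rot: [0.799, -0.602, 0.0, -0.0]
contact_force: [0.2, -0.3, -2.6]
gripper_width: 19.0
grasp_force: 60.8
clock: 13.75
position: [580.7, -206.0, 36.4]
ee_rot: [0.799, -0.602, 0.0, 0.0]
contact_force: [-2.9, 1.4, 5.2]
gripper_width: 18.8
grasp_force: 61.8
```

```bash
python3 -m jog '[[[0.05,0.014,0],[0,0,0],1],[[0.1,0.028,0],[0,0,0],1],[[0.135,0.039,0],[0,0,0],1],[[0.135,0.039,0],[0,0,0],1],[[0.135,0.039,0],[0,0,0],1]]'
python3 -m jog '[[[-0.01,0.038,0],[0,0,0],1],[[-0.019,0.067,0],[0,0,0],1],[[-0.022,0.077,0],[0,0,0],1],[[-0.022,0.077,0],[0,0,0],1],[[-0.022,0.077,0],[0,0,0],1]]'
```

```text
clock: 14.25
position: [591.0, -202.9, 36.5]
ee_rot: [0.799, -0.602, -0.002, 0.002]
contact_force: [-8.9, -1.8, 10.3]
gripper_width: 18.9
grasp_force: 62.5
clock: 14.75
position: [593.1, -195.1, 36.4]
ee_rot: [0.799, -0.601, 0.001, -0.0]
contact_force: [-1.5, -4.6, 5.7]
gripper_width: 18.8
grasp_force: 61.9
```

```bash
python3 -m jog '[[[0.01,0.003,0],[0,0,0],1],[[0.019,0.0055,0],[0,0,0],1],[[0.019,0.0055,0],[0,0,0],1],[[0.019,0.0055,0],[0,0,0],1]]'
python3 -m jog '[[[-0.006,0.02,0],[0,0,0],1],[[-0.011,0.038,0],[0,0,0],1],[[-0.011,0.038,0],[0,0,0],1],[[-0.011,0.038,0],[0,0,0],1]]'
```

```text
clock: 15.15
position: [593.2, -195.0, 36.5]
ee_rot: [0.799, -0.602, -0.0, 0.001]
contact_force: [-3.7, -7.6, 8.4]
gripper_width: 18.4
grasp_force: 62.3
clock: 15.55
position: [592.7, -192.1, 36.5]
ee_rot: [0.799, -0.602, 0.001, 0.001]
contact_force: [-2.7, -9.9, 7.5]
gripper_width: 18.6
grasp_force: 62.0
```

```bash
python3 -m jog '[[[-0.006,0.02,0],[0,0,0],1],[[-0.006,0.02,0],[0,0,0],1],[[-0.006,0.02,0],[0,0,0],1]]'
python3 -m jog '[[[0.019,0.0055,0],[0,0,0],1],[[0.019,0.0055,0],[0,0,0],1],[[0.019,0.0055,0],[0,0,0],1]]'
python3 -m jog '[[[-0.006,0.02,0],[0,0,0],1],[[-0.006,0.02,0],[0,0,0],1],[[-0.006,0.02,0],[0,0,0],1]]'
```

```text
clock: 15.85
position: [592.1, -190.2, 36.5]
ee_rot: [0.798, -0.602, 0.001, 0.001]
contact_force: [-2.5, -9.6, 7.2]
gripper_width: 18.6
grasp_force: 62.0
clock: 16.15
position: [592.2, -190.2, 36.5]
ee_rot: [0.798, -0.602, -0.001, 0.002]
contact_force: [-6.0, -12.1, 9.3]
gripper_width: 18.9
grasp_force: 62.4
clock: 16.45
position: [592.1, -189.9, 36.5]
ee_rot: [0.798, -0.602, 0.0, 0.003]
contact_force: [-4.5, -18.5, 7.1]
gripper_width: 18.7
grasp_force: 62.0
```

```bash
python3 -m jog '[[[0.02,0.006,0],[0,0,0],1],[[0.038,0.011,0],[0,0,0],1],[[0.038,0.011,0],[0,0,0],1],[[0.038,0.011,0],[0,0,0],1]]'
python3 - <<'E'
from h import *
save("top","top4.png");save("wrist","w4.png");s=read_state();print(s)
E
```

```text
clock: 16.85
position: [592.2, -189.8, 36.5]
ee_rot: [0.798, -0.602, -0.003, 0.005]
contact_force: [-12.1, -21.1, 12.1]
gripper_width: 18.6
grasp_force: 62.7
{'clock': 16.95, 'joints': array([-0.04764502,  0.57560149, -0.21965711,  0.00770115, -0.78587931,
        0.31985682]), 'joint_vel': array([-0.00063964, -0.00024812,  0.00072078,  0.00012961,  0.00062733,
        0.00073079]), 'joint_efforts': array([ 14.85181332, -37.59104848,  16.89469278,  -1.28074296,
         2.96352737,   0.07364117]), 'position': array([ 592.23476089, -189.83895481,   36.47267231]), 'ee_rot': array([ 0.7981493 , -0.60243141, -0.00272893,  0.00516075]), 'contact_force': array([-11.5084877 , -21.38791777,  11.18854581]), 'wrist_torque': array([-6.13914912,  3.22647271, -0.02846299]), 'grasp_force': 62.67304301261902, 'gripper_width': 18.856469871144647}
```

View pics/w4.png

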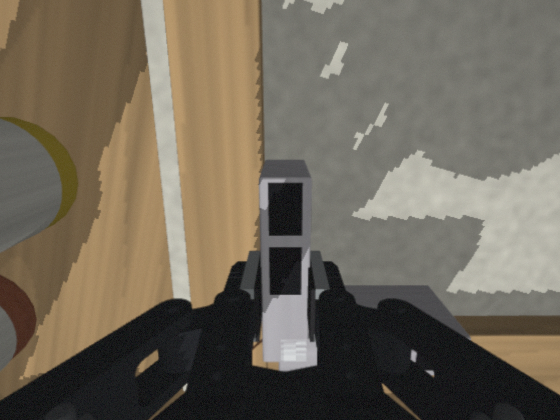

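The square sits against the far bar's inner edge (x≈262) with the left bar at y≈320. The wrist force is about 17 N against each bar, far above board friction, and the measured position agrees with the corner to about 1 mm. I let it settle briefly and hand it in.

```bash
python3 -m jog '[[[0,0,0],[0,0,0],1],[[0,0,0],[0,0,0],1],[[0,0,0],[0,0,0],1]]'
python3 -c "
from bench import job_done
print(job_done())"
```

```text
clock: 17.25
position: [592.2, -189.8, 36.5]
ee_rot: [0.798, -0.602, -0.003, 0.005]
contact_force: [-11.8, -20.4, 12.4]
gripper_width: 18.5
grasp_force: 62.7
the job is handed in; nothing more can be done
None
```

I handed the job in at 17.3 s with the drawer out at its stop, the clamp left in it, and the square held flat in the far-left corner, pressed with about 17 N towards each bar by wrist force; the hand-in returned no verdict.

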